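Settle a rocking saddle block and clamp it in the jig

ROBOT

A 6-joint arm with a two-finger parallel gripper is mounted at the origin on a cart in front of the work surface, level with it; the furniture and walls round the work are solid. World frame = base frame: x ahead of the robot, y to its left, z up, the work surface at z = 0. Lengths are in m, angles in rad, forces in N, time in s.
With the tool pointing down it reaches from about 0.25 to 0.775 m from the base axis. Payload 4 kg.
Tool frame: the origin (TCP) lies at the very end of the fingers, on their centre line; the grasp point (between the pads) lies 19 mm behind it; z points along the fingers, y is the line along which they close (so a half turn about z gives the same grasp; the last joint's range is limited). The gripper opens to 94 mm and grips with 3 to 60 N. Pads are 16 mm wide; open, the fingers measure 119 mm over their backs; the gripper's body (75 mm by 177 mm) begins 78 mm behind the grasp point.
Start: joints at [-0.103, 0.087, 1.371, -0, 1.684, -0.103], TCP at [0.55, -0, 0.206] pointing down, gripper open.
Joint ranges: [-3.1, 3.1], [-0.76, 2.03], [0.27, 2.55], [-1.08, 4.22], [0.17, 2.65], [-2.57, 2.57]. Speed limits (rad/s): [2.79, 2.79, 3.14, 3.14, 3.14, 3.14].

INTERFACE

Orientations are given as [roll, pitch, yaw] about the fixed x, y, z axes, in that order (R = Rz(yaw) Ry(pitch) Rx(roll)).
In Python, from bench import robot gives the robot as it stands. The module is installed in compiled form; this text tells all that it offers.
- The arm moves only by the tool move_arm, never from a script. Its argument "deltas" is one flat list of numbers, 7 for each row, row after row: the turn, a rotation vector about the tool's x, y, z in rad, then the shift along the tool's x, y, z in cm, then the closure, from -1 (fully open) to 1 (shut). A call has 1 to 8 rows; each row is the pose to reach, as a shift and turn from the pose commanded when the call began, along the tool's axes at that moment; what a row does not reach only later rows make up. A row lasts 1/10 s, in which the tool goes at most 50 mm and 8.59 degrees, less where a joint would pass 70% of its speed; a pose out of reach is approached as far as the arm can. A call with a gripper value outside its range is refused whole. The fingers move at their own pace and stop on an object; the grip force is fixed at half the most. Time passes only in rows, so rows that repeat a pose let the fingers close. It gives the time, the measured TCP pose, the force, the opening and the grip force at its end, in the units of the state.
- robot.get_obs(): the state, without advancing time (a new reading comes with each control period).
- robot.snapshot(name): name is "scene" or "side" or "wrist"; returns a dict with "image" (420x560x3 uint8, red, green, blue), "depth" (420x560 float32, m along the optical axis (not along the pixel's ray), 0 where there is no reading), "fov_y" (degrees; the focal length in pixels is half the picture's height over the tangent of half this angle, whatever the lens; pixels are square), "cx", "cy" (the principal point, pixels), "origin" and "orientation" of the camera in the world; the wrist camera has in their place "T_tool_cam" (4x4, takes a point from camera to tool coordinates, whose origin is the TCP and whose axes are the flange's). Camera axes: x right, y up, looking along -z (the intrinsics and any distortion apply to the point x, -y, -z); pixel columns grow to the right and rows downward; lengths in m; the calibration is good to about 2 mm. A picture is of the moment at which its call begins: read the wrist's pose just before it.
- robot.close_job(): hands the job in; it is judged then, once.
The state is a dict: "time": time; "joint_positions": joint angles; "qvel": joint speeds; "joint_torque": joint torques, N m; "tool_pos": TCP position; "ee_rot": TCP orientation; "wrist_force": force on the tool from outside, world axes, zero at the start; "wrist_torque": the same for the moment, N m; "width": finger opening in m; "finger_force": force on a finger pad.
Only numpy, scipy, OpenCV 4.12 (cv2) and the standard library are available. Lean on these libraries where they do the work, as an engineer would, in place of code of your own. Each camera call takes 0.05 s, during which the arm holds its last target. There are 200 camera calls.

TASK

The half-round saddle block is rocking on its curved back in front of the jig: stop it and tip it over so that it rests on its flat foot, and push it square against the jig's long fence. Only then swing the set screw's lever to loosen the collar, slide the collar along its rod so that its arm pushes the block right home against the end stop, and swing the lever back to tighten. Never force the collar along the rod while its screw is tight, do not disturb the die, vial and knob that stand beside the jig, and let go of everything at the end.

Things in the scene. Friction and masses are not known exactly. Their poses are not given: they have to be found in the camera images.
- saddle_block: loose aluminium block, 0.3 to 0.5 kg: half cylinder, radius 30 mm, 80 mm long, on a flat foot 66 x 80 mm, 8 mm thick, that juts 3 mm beyond the curve on both long sides. Origin: centre of the flat foot face; z points from it into the block (crest of the curve at z = 38 mm), y along the curve's axis. It starts foot up (z down), rocking slightly on its curve, and more at any touch; flat side down, z points up.
- curve_axis (a point): centre of the saddle block's half cylinder, 8 mm from the foot face; 30 mm above the plate while the block rocks. Pushed towards the fence at the foot edge that looks away from it, the block rolls until the other foot edge touches (about 65 degrees), stands on that edge, then falls over on its foot, about 90 mm nearer to the fence than it lay.
- jig: fixed grey plate, its top 15 mm above the bench. Origin: on its top, at the centre of the block's seat, where the seated block's origin comes to lie. x points to the fence, y along the fence to the end stop, z up. Plate: x -165 to +75 mm, y -80 to +55 mm, and for x > -50 mm also on to y = -190 mm. The block starts around x = -110 mm, its curve's axis about along y.
- fence_face (a point): on the face of the fence, an aluminium bar along jig y, 20 mm high, 30 mm thick, its face at jig x = +33 mm from y = -187 to +47 mm
- stop_face (a point): on the face of the end stop, an aluminium block 30 mm high with its face at jig y = +40 mm, from jig x = +2 to +33 mm
- rod_point (a point): point at jig y = 0 on the axis of the steel rod, 14 mm thick, that carries the collar: along jig y at jig x = +48 mm, 46 mm above the plate, between posts 60 mm high at y = -181 and +47 mm
- collar (a joint): slide of the collar along the rod, m, 0 to 0.085, growing towards the end stop: 0.072 when its arm touches the seated block; about 6 N of friction, more if it pushes the block. The collar is a dark steel ring of radius 16 mm round the rod, 24 mm long.
- push_face (a point): point at jig x = 0 on the front face (which looks to +y of the jig) of the collar's arm, a steel bar 12 mm thick along y that reaches from the collar over the fence towards jig x = -32 mm, at 23 to 36 mm above the plate. At jig y = -112 mm + collar.
- set_screw (a joint): angle of the set screw on top of the collar, rad, 0 to 1.2, growing counterclockwise seen from above: 0 = tight, 1.2 = fully loose; friction about 0.05 N m. Its axis is vertical, at jig x = +48 mm and 6 mm behind the arm's front face (to -y). Tight, its lever points away from the fence (to -x of the jig) and 0.6 rad (34 degrees) to the end-stop side; fully loose 0.6 rad to the other side.
- lever_tip (a point): centre of the black ball, 13 mm in diameter, at the end of the set screw's lever: a round steel bar 8 mm thick, 38 mm from the screw's axis to the ball's centre, at 70 mm above the plate.
- crimp_die: light stepped round die, 44 mm wide, 34 mm high, bystander; origin at the centre of its underside
- vial: capped glass vial, 30 mm wide, 75 mm high, standing, bystander; origin at the centre of its underside
- star_knob: black star knob, 34 mm wide, 27 mm high, bystander; origin at the centre of its underside
There are look-alikes about, which are no part of the job. Several things have the shape of the saddle_block; the one meant has the colours described above.

How it is judged:
By the outcome, as a careful person would: the job done as asked, in the order asked, and still so for the second after the job is handed in, with the robot touching nothing.
It also fails if it takes over 51 s, if anything falls off the work surface, if the arm or the gripper's body presses on something with over 40 N, if the wrist force passes 120 N, or if a joint passes its speed limit or range.

## Working session

There is one attempt and no reset: what is moved stays moved. The work goes in short steps, Python scripts to look and compute and a tool call to move; the robot and the scene stay as the last step left them, time stands still between calls to the robot, and variables do not carry over. Pictures are saved under pics/ and viewed, at most 10 in all, crops included, and the job is handed in when it is done.

Besides the shell and the picture viewer there is one more tool, called after ">>>" as name(argument=value, ...), one argument or row to a line, values as JSON. move_arm: Moves the arm, as the interface text tells. Its arguments: {"type":"object","properties":{"deltas":{"type":"array","items":{"type":"number"}}},"required":["deltas"]}

```bash
mkdir -p pics; cat > h.py <<'E'
import numpy as np, cv2
from bench import robot
from scipy.spatial.transform import Rotation as R
def snap(n):
    o=robot.get_obs(); s=robot.snapshot(n)
    if n=='wrist':
        T=np.eye(4);T[:3,:3]=R.from_euler('xyz',o['ee_rot']).as_matrix() if len(o['ee_rot'])==3 else o['ee_rot'];T[:3,3]=o['tool_pos']
        M=T@s['T_tool_cam'];s['R'],s['o']=M[:3,:3],M[:3,3]
    else:
        q=np.array(s['orientation']);s['o']=np.array(s['origin'])
        s['R']=R.from_euler('xyz',q).as_matrix() if q.size==3 else q
    s['f']=210/np.tan(np.radians(s['fov_y'])/2)
    return s
def save(s,n): cv2.imwrite('pics/'+n,s['image'][:,:,::-1])
def P(s):
    v,u=np.mgrid[:420,:560]; d=s['depth']
    c=np.stack([(u-s['cx'])/s['f']*d,-(v-s['cy'])/s['f']*d,-d],-1)
    return c@s['R'].T+s['o']
E
python3 - <<'E'
from h import *
o=robot.get_obs();print(o)
for n in('scene','side'):
    s=snap(n);save(s,n+'1.png');print(n,{k:s[k] for k in s if k not in('image','depth')})
    np.savez(''+n+'1.npz',**{k:s[k] for k in s if not isinstance(s[k],str)})
E
```

```text
{'time': 0.0, 'joint_positions': array([-1.03094104e-01,  8.79513669e-02,  1.37223496e+00, -2.71706975e-05,
        1.68361524e+00, -1.03098307e-01]), 'qvel': array([-0.00040009, -0.00260208, -0.00157983, -0.00150069,  0.00044856,
       -0.00097649]), 'joint_torque': array([ 1.28542815e-03, -3.40182602e+01, -3.02423716e+01,  7.18220207e-02,
        3.29729996e-02, -1.13141955e-04]), 'tool_pos': array([5.49448219e-01, 4.61945986e-05, 2.04315972e-01]), 'ee_rot': array([-3.13939269e+00, -2.00470556e-04,  1.57079728e+00]), 'wrist_force': array([ 0.60433313, -0.01495581, -0.33152543]), 'wrist_torque': array([ 0.02243538, -0.01487802, -0.01292561]), 'finger_force': 0.0, 'width': 0.09327236145931707}
scene {'fov_y': 44.341141013356015, 'cx': 282.98126704284243, 'cy': 204.50890311449194, 'origin': array([1.04682649, 0.63887936, 0.56060153]), 'orientation': array([0.97446583, 0.01063355, 2.58045882]), 'o': array([1.04682649, 0.63887936, 0.56060153]), 'R': array([[-0.84660442, -0.30630775,  0.43524305],
       [ 0.53211642, -0.47080663,  0.70369968],
       [-0.01063335,  0.82735523,  0.56157836]]), 'f': np.float64(515.345791285121)}
side {'fov_y': 43.90872341479982, 'cx': 285.44825941216254, 'cy': 202.11059314369615, 'origin': array([ 0.5553152 , -0.63119965,  0.67804101]), 'orientation': array([ 0.85153951, -0.01896248, -0.12444492]), 'o': array([ 0.5553152 , -0.63119965,  0.67804101]), 'R': array([[ 0.99208833,  0.06762185, -0.10577352],
       [-0.12410165,  0.65550145, -0.74492727],
       [ 0.01896134,  0.75216031,  0.65870732]]), 'f': np.float64(520.9625912861271)}
```

View pics/scene1.png

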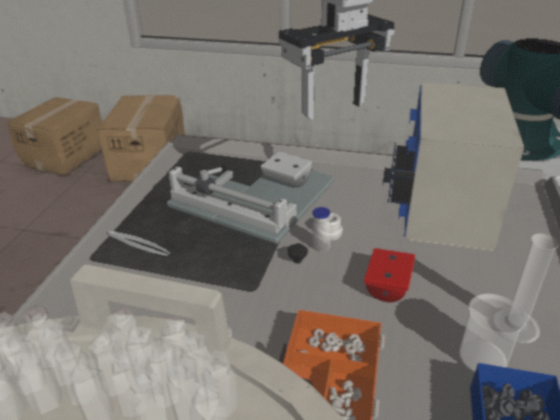

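View pics/side1.png

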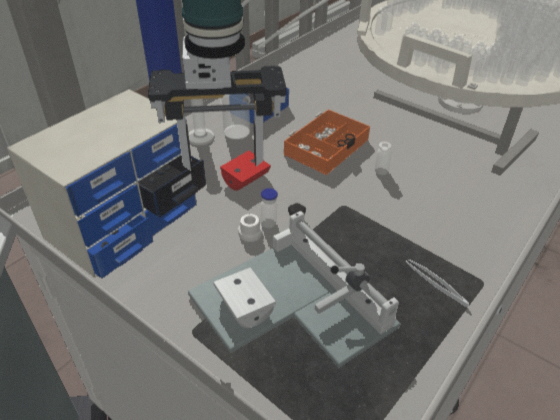

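The grey-aluminium block lies foot up at side (243,297) / scene (288,166), on the plate. The only look-alike visible is the red one at side (245,170) / scene (390,272), off the jig and the wrong colour. Bystanders in the side view are the die (250,228), the vial (269,205) and the knob (297,211). I'll confirm the block in an enlarged crop and measure the jig from depth.

```bash
python3 - <<'E'
from h import *
A=dict(np.load('side1.npz'));B=dict(np.load('scene1.npz'))
crop=cv2.resize(A['image'][180:370,170:420],None,fx=1.6,fy=1.6)
# top-down map 0.3..0.8 x, -0.45..0.05 y at 1mm, colored image + height
W=np.zeros((500,500,3),np.uint8);H=np.zeros((500,500),np.float32)-1
for s in(B,A):
    p=P(s);ok=(s['depth']>0)
    q=p[ok];c=s['image'][ok]
    i=((0.8-q[:,0])*1000).astype(int);j=((0.15-q[:,1])*1000).astype(int)
    k=(i>=0)&(i<500)&(j>=0)&(j<500)&(q[:,2]<.12)
    i,j,q,c=i[k],j[k],q[k],c[k];o=np.argsort(q[:,2])
    for a,b,z,cc in zip(i[o],j[o],q[o,2],c[o]):
        if z>H[a,b]: H[a,b]=z;W[a,b]=cc
hm=cv2.applyColorMap((np.clip(H,0,.09)/.09*255).astype(np.uint8),cv2.COLORMAP_JET)
cv2.imwrite('pics/map.png',np.hstack([cv2.resize(crop[:,:,::-1],(400,304)),cv2.resize(hm,(400,400))[:304]]) )
cv2.imwrite('pics/map2.png',np.hstack([cv2.resize(hm,(560,560)),cv2.resize(crop[:,:,::-1],(240,182))if 0 else np.vstack([cv2.resize(crop[:,:,::-1],(240,182)),np.zeros((378,240,3),np.uint8)])]))
for s in(A,B):
    p=P(s)
    for (u,v) in ([(290,235),(385,312),(330,255),(243,297),(250,222),(269,193),(297,211),(210,295),(350,345)] if s is A else [(175,180),(290,205),(240,190),(288,160),(322,212),(298,252)]): print(u,v,p[v,u].round(3))
E
```

```text
290 235 [0.655 0.002 0.042]
385 312 [ 0.766 -0.193  0.067]
330 255 [ 0.709 -0.073  0.065]
243 297 [ 0.565 -0.135  0.055]
250 222 [0.589 0.064 0.021]
269 193 [0.626 0.078 0.075]
297 211 [0.678 0.079 0.026]
210 295 [ 0.514 -0.093  0.015]
350 345 [ 0.717 -0.207  0.013]
175 180 [ 0.782 -0.174  0.056]
290 205 [ 0.635 -0.002  0.042]
240 190 [ 0.667 -0.137  0.013]
288 160 [ 0.559 -0.129  0.051]
322 212 [0.627 0.082 0.074]
298 252 [0.684 0.098 0.025]
```

View pics/map2.png

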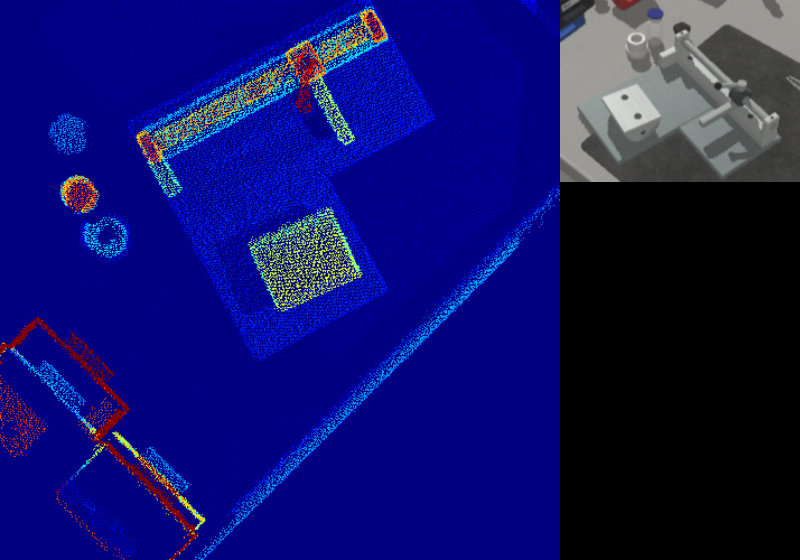

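The crop confirms that the plain aluminium block on the plate is the one meant. In the map its foot shows at (305,260), the posts at (150,147) and (375,22), the arm at (335,112) and the lever at (304,95). Next I'll fit the jig and block poses.

```bash
cat >> h.py <<'E'
def load(n): return dict(np.load(n))
def toj(p,J):
    x,y,a=J; c,s=np.cos(a),np.sin(a); d=p[...,:2]-[x,y]
    return np.stack([d[...,0]*c+d[...,1]*s,-d[...,0]*s+d[...,1]*c,p[...,2]],-1)
E
python3 - <<'E'
from h import *
A=load('side1.npz');B=load('scene1.npz')
for nm,s in(('side',A),('scene',B)):
    p=P(s);ok=(s['depth']>0)
    J=[.645,-.075,np.radians(29)]
    q=toj(p,J)
    m=ok&(abs(q[...,0]-.05)<.06)&(q[...,1]>-.25)&(q[...,1]<.1)
    hi=p[m&(p[...,2]>.0705)&(p[...,2]<.079)]
    # posts
    qh=toj(hi,J);a=hi[qh[:,1]<-.16];b=hi[qh[:,1]>.02]
    print(nm,'posts',a.mean(0).round(4),len(a),b.mean(0).round(4),len(b))
    d=(b.mean(0)-a.mean(0))[:2];print('dist',np.linalg.norm(d),'yaw',np.degrees(np.arctan2(-d[0],d[1])))
    # block foot top
    bm=ok&(p[...,2]>.044)&(p[...,2]<.068)&(q[...,0]<-.055)&(q[...,0]>-.17)&(abs(q[...,1])<.09)
    bp=p[bm]; r=cv2.minAreaRect((bp[:,:2]*1000).astype(np.float32));print('block',r,bp.mean(0).round(4))
    # plate plane & bench heights
    pl=p[ok&(abs(q[...,0]+.02)<.015)&(abs(q[...,1])<.04)];print('plate z',np.median(pl[:,2]))
    # rod line
    rd=p[m&(p[...,2]>.063)&(p[...,2]<.0705)&(abs(q[...,0]-.048)<.012)&(q[...,1]>-.08)&(q[...,1]<.035)]
    l=cv2.fitLine((rd[:,:2]*1000).astype(np.float32),cv2.DIST_HUBER,0,.01,.01).ravel();print('rod',l,len(rd),'yaw',np.degrees(np.arctan2(-l[0],l[1])))
    # bystanders
    for c,z in(((.589,.064),.03),((.627,.08),.07),((.68,.085),.02)):
        k=ok&(np.hypot(p[...,0]-c[0],p[...,1]-c[1])<.03)&(p[...,2]>z*.7)
        r=cv2.minEnclosingCircle((p[k][:,:2]*1000).astype(np.float32));print('by',r)
E
```

```text
side posts [ 0.7766 -0.188   0.0735] 65 [0.6666 0.0144 0.0736] 78
dist 0.23034705457780222 yaw 28.53601864317178
block ((566.8117065429688, -122.13800048828125), (66.59027099609375, 83.39514923095703), 24.33826446533203) [ 0.5669 -0.1267  0.0523]
plate z 0.014597776039082522
rod [ 4.8092186e-01 -8.7676346e-01  7.0381561e+02 -6.1386623e+01] 153 yaw -151.25436
by ((594.0274658203125, 61.21004867553711), 27.312957763671875)
by ((626.3549194335938, 77.95349884033203), 16.466310501098633)
by ((678.2894287109375, 87.98091125488281), 17.05524444580078)
scene posts [ 0.7814 -0.1848  0.0728] 14 [0.6703 0.0185 0.0727] 65
dist 0.23169550617935478 yaw 28.661535258877073
block ((568.8757934570312, -122.21258544921875), (68.84940338134766, 82.87458038330078), 25.645498275756836) [ 0.5704 -0.1184  0.0507]
plate z 0.01328942373555786
rod [ 8.9509708e-01  4.4587132e-01  7.3190240e+02 -1.1596981e+02] 9 yaw -63.5209
by ((595.9017944335938, 59.729576110839844), 24.46619987487793)
by ((626.9627075195312, 80.39251708984375), 16.668006896972656)
by ((682.0496215820312, 88.9861831665039), 17.881877899169922)
```

>>> move_arm(
  deltas=[0, 0, 0.15, -2, -0.5, 1, 0, 0, 0, 0.3, -4, -1, 2, 0, 0, 0, 0.45, -6, -1.5, 4, 0, 0, 0, 0.6, -8, -2, 5, 0, 0, 0, 0.75, -10, -2.5, 6, 0, 0, 0, 0.9, -12, -3, 7, 0, 0, 0, 1.05, -15, -3.3, 8, 0, 0, 0, 1.07, -15, -3.3, 8, 0],
)

```text
time: 0.9
tool_pos: [0.5152, -0.1523, 0.123]
ee_rot: [-3.139, 0.004, 0.495]
wrist_force: [0.6, -0.6, -0.3]
width: 0.0468
finger_force: 0.0
```

```bash
cat >> h.py <<'E'
J=[.6494,-.0492,np.radians(28.7)]
def st():
    o=robot.get_obs();q=toj(np.array(o['tool_pos']),J)*1000
    print('t',round(o['time'],2),'jig',q.round(1),'yaw-29',np.degrees(o['ee_rot'][2]).round(1),'rp',np.degrees(o['ee_rot'][:2]).round(1),'F',np.round(o['wrist_force'],1),'w',round(o['width'],4))
E
python3 - <<'E'
from h import *
st()
s=snap('wrist');save(s,'w1.png');p=P(s);q=toj(p,J)
st()
A=snap('side');save(A,'s2.png');pa=P(A);q2=toj(pa,J)
for q,d in((q,s['depth']),(q2,A['depth'])):
    m=(d>0)&(q[...,0]<-.06)&(q[...,0]>-.147)&(abs(q[...,1]+.024)<.055)&(q[...,2]>.04)&(q[...,2]<.07)
    a=q[m];print(cv2.minAreaRect((a[:,:2]*1000).astype(np.float32)) if len(a) else None,a.min(0),a.max(0))
    print(np.polyfit(a[:,0]+.107,a[:,2],1))
E
```

```text
t 0.9 jig [-167.2  -26.   123. ] yaw-29 28.4 rp [-179.9    0.2] F [ 0.6 -0.6 -0.3] w 0.0468
t 0.95 jig [-165.9  -25.   124. ] yaw-29 28.5 rp [-1.799e+02  1.000e-01] F [-0.2 -0.2 -0.6] w 0.0469
((-106.83129119873047, -25.12631607055664), (80.20530700683594, 65.95794677734375), 85.82697296142578) [-0.14225008 -0.06686143  0.04908369] [-0.07120383  0.01647195  0.05724403]
[-0.05624577  0.05347416]
((-107.5941390991211, -23.782379150390625), (83.9369888305664, 66.46495056152344), 85.29632568359375) [-0.14405129 -0.0676071   0.04009591] [-0.07202556  0.01713398  0.05708863]
[-0.03936435  0.05178996]
```

>>> move_arm(
  deltas=[0, 0, 0.07, 0, 0, 3, 0, 0, 0, 0.07, 0, 0, 6, 0, 0, 0, 0.07, 0, 0, 8, 0, 0, 0, 0.07, 0, 0, 8, 0],
)

```text
time: 1.4
tool_pos: [0.5148, -0.1478, 0.0424]
ee_rot: [-3.136, 0.004, 0.434]
wrist_force: [-1.0, 1.0, 0.5]
width: 0.0469
finger_force: 0.0
```

```bash
python3 - <<'E'
from h import *
st()
o=robot.get_obs();a=o['ee_rot'][2];d=np.array(o['tool_pos'])[:2]
b=np.array(J[:2])+np.array([[np.cos(J[2]),-np.sin(J[2])],[np.sin(J[2]),np.cos(J[2])]])@[-.107,-.025]
v=d-b;print('s',v@[np.cos(a),np.sin(a)],'lat',v@[-np.sin(a),np.cos(a)])
s=snap('wrist');save(s,'w2.png');S=snap('side')
cv2.imwrite('pics/c2.png',np.hstack([s['image'],cv2.resize(S['image'][180:400,150:400],(480,420))])[:,:,::-1][:, :1040][::1])
im=cv2.imread('pics/c2.png');cv2.imwrite('pics/c2.png',cv2.resize(im,(800,323)))
E
```

```text
t 1.4 jig [-165.4  -21.9   42.4] yaw-29 24.8 rp [-179.7    0.2] F [-1.   1.   0.5] w 0.0469
s -0.05845547822642947 lat -0.0008020352414881112
```

View pics/c2.png

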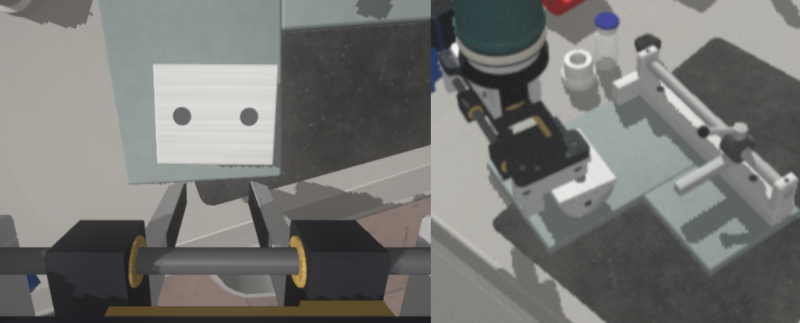

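The fingertips at wrist (185,185) and (257,185) are just behind the foot edge and centred on it. The foot is still up, holes showing. I'm starting the roll.

>>> move_arm(
  deltas=[0, 0, 0, 0.8, 0, 0, 0, 0, 0, 0, 1.4, 0, 0, 0, 0, 0, 0, 1.7, 0, 0, 0, 0, 0, 0, 2.0, 0, -0.3, 0, 0, 0, 0, 2.3, 0, -0.6, 0, 0, 0, 0, 3.0, 0, -1.2, 0, 0, 0, 0, 3.8, 0, -1.7, 0, 0, 0, 0, 4.6, 0, -2.2, 0],
)

```text
time: 2.3
tool_pos: [0.5596, -0.1306, 0.0682]
ee_rot: [3.141, -0.001, 0.431]
wrist_force: [0.2, -0.5, 0.2]
width: 0.0471
finger_force: 0.1
```

```bash
cat >> h.py <<'E'
def tilt():
    o=robot.get_obs()
    a=o['ee_rot'][2];d=np.array(o['tool_pos'])[:2]
    b=np.array(J[:2])+np.array([[np.cos(J[2]),-np.sin(J[2])],[np.sin(J[2]),np.cos(J[2])]])@[-.107,-.025]
    v=d-b;print('s',(v@[np.cos(a),np.sin(a)]*1000).round(1),'z',(o['tool_pos'][2]*1000).round(1))
E
python3 - <<'E'
from h import *
st();tilt()
S=snap('side');B=snap('scene');save(S,'s3.png');save(B,'b3.png')
for s in(S,B):
    q=toj(P(s),J);m=(s['depth']>0)&(q[...,0]<.03)&(q[...,0]>-.16)&(abs(q[...,1]+.028)<.045)&(q[...,2]>.022)&(q[...,2]<.1)
    a=q[m]
    for z in range(20,100,10):
        k=a[(a[:,2]*1000>=z)&(a[:,2]*1000<z+10)]
        if len(k)>5:print(z,len(k),(np.percentile(k[:,0],[2,50,98])*1000).round(0),(np.percentile(k[:,1],[2,98])*1000).round(0))
cv2.imwrite('pics/c3.png',np.hstack([cv2.resize(S['image'][180:350,170:370],(400,340)),cv2.resize(B['image'][90:260,150:350],(400,340))])[:,:,::-1])
E
```

```text
t 2.3 jig [-117.8  -28.3   68.2] yaw-29 24.7 rp [180.  -0.] F [ 0.2 -0.5  0.2] w 0.0471
s -10.5 z 68.2
20 116 [-111.  -80.  -57.] [-68. -17.]
30 211 [-116.  -75.  -61.] [-67. -13.]
40 256 [-118.  -96.  -71.] [-67.   8.]
50 251 [-118. -106.  -81.] [-66.   3.]
60 155 [-120. -106.  -92.] [-65.  -3.]
70 113 [-130. -117. -103.] [-64.   4.]
80 102 [-130. -124. -112.] [-64.   5.]
90 87 [-130. -125. -112.] [-65.   7.]
20 176 [-99. -58. -53.] [-65.  15.]
30 309 [-102.  -65.  -56.] [-66.  15.]
40 295 [-107.  -74.  -66.] [-64.  15.]
50 272 [-103.  -83.  -76.] [-65.  15.]
60 264 [-106.  -92.  -84.] [-63.  14.]
70 135 [-123. -102.  -94.] [-63.  11.]
80 88 [-123. -108. -103.] [-65.   7.]
90 91 [-125. -108. -101.] [-63.   7.]
```

View pics/c3.png

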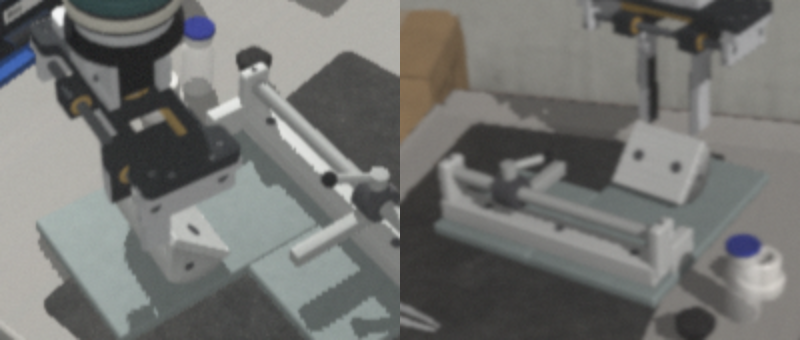

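Block tilted to about 48°, with the fingertips under its lip (scene crop (660,160)). Continuing along the arc.

>>> move_arm(
  deltas=[0, 0, 0, 0.8, 0, -0.1, 0, 0, 0, 0, 1.5, 0, -0.25, 0, 0, 0, 0, 2.2, 0, -0.4, 0, 0, 0, 0, 2.9, 0, -0.6, 0, 0, 0, 0, 3.6, 0, -0.75, 0, 0, 0, 0, 4.3, 0, -0.9, 0, 0, 0, 0, 5.0, 0, -1.0, 0, 0, 0, 0, 5.5, 0, -1.0, 0],
)

```text
time: 3.2
tool_pos: [0.6102, -0.1073, 0.0788]
ee_rot: [3.141, -0.002, 0.431]
wrist_force: [-0.8, 1.4, 8.0]
width: 0.0472
finger_force: 3.5
```

```bash
cat >> h.py <<'E'
def prof(n):
    s=snap(n);q=toj(P(s),J);m=(s['depth']>0)&(q[...,0]<.033)&(q[...,0]>-.16)&(abs(q[...,1]+.028)<.055)&(q[...,2]>.02)&(q[...,2]<.1)
    a=q[m]
    for z in range(20,100,10):
        k=a[(a[:,2]*1000>=z)&(a[:,2]*1000<z+10)]
        if len(k)>5:print(z,len(k),(np.percentile(k[:,0],[2,50,98])*1000).round(0),(np.percentile(k[:,1],[2,98])*1000).round(0))
    return s
E
python3 - <<'E'
from h import *
st();tilt()
B=prof('scene');S=prof('side')
cv2.imwrite('pics/c4.png',np.hstack([cv2.resize(S['image'][180:350,170:370],(400,340)),cv2.resize(B['image'][90:260,150:350],(400,340))])[:,:,::-1])
E
```

```text
t 3.2 jig [-62.3 -32.1  78.8] yaw-29 24.7 rp [ 1.8e+02 -1.0e-01] F [-0.8  1.4  8. ] w 0.0472
s 45.1 z 78.8
20 162 [-70. -50. -46.] [-67.  12.]
30 162 [-76. -49. -44.] [-66.  13.]
40 178 [-78. -47. -43.] [-66.  13.]
50 182 [-78. -46. -41.] [-67.  13.]
60 193 [-71. -44. -40.] [-66.  13.]
70 334 [-67. -46. -39.] [-67.  11.]
80 78 [-67. -54. -41.] [-66.   3.]
90 94 [-69. -55. -49.] [-67.   3.]
20 171 [-77.  32.  33.] [-80.  -8.]
30 141 [-85. -53.  33.] [-81. -14.]
40 159 [-88. -83. -53.] [-68.  10.]
50 253 [-88. -84. -53.] [-68.  11.]
60 369 [-85. -79. -52.] [-69.  11.]
70 605 [-78. -68. -45.] [-68.  10.]
80 122 [-74. -57. -44.] [-68.   0.]
90 121 [-74. -66. -54.] [-68.   0.]
```

>>> move_arm(
  deltas=[0, 0, 0, 0.4, 0, -0.1, 0, 0, 0, 0, 0.8, 0, -0.1, 0, 0, 0, 0, 1.2, 0, -0.05, 0, 0, 0, 0, 1.6, 0, 0.05, 0, 0, 0, 0, 2.0, 0, 0.15, 0, 0, 0, 0, 2.4, 0, 0.3, 0, 0, 0, 0, 2.8, 0, 0.45, 0, 0, 0, 0, 3.0, 0, 0.5, 0],
)

```text
time: 4.1
tool_pos: [0.6395, -0.094, 0.0755]
ee_rot: [3.139, -0.008, 0.432]
wrist_force: [1.7, 2.5, 9.1]
width: 0.0473
finger_force: 4.8
```

```bash
python3 - <<'E'
from h import *
st();tilt()
B=prof('scene');S=prof('side')
cv2.imwrite('pics/c5.png',np.hstack([cv2.resize(S['image'][180:350,170:370],(400,340)),cv2.resize(B['image'][90:260,150:350],(400,340))])[:,:,::-1])
E
```

```text
t 4.1 jig [-30.2 -34.6  75.5] yaw-29 24.7 rp [179.9  -0.5] F [1.7 2.5 9.1] w 0.0473
s 77.3 z 75.5
20 76 [-57. -43. -37.] [-65.  11.]
30 96 [-61. -37. -30.] [-69.  12.]
40 114 [-64. -29. -23.] [-67.  12.]
50 126 [-60. -22. -14.] [-67.  12.]
60 322 [-54. -17.  -9.] [-69.  11.]
70 291 [-49. -30. -18.] [-65.  10.]
80 90 [-39. -23. -16.] [-71.   1.]
90 102 [-36. -23. -16.] [-70.   1.]
20 147 [-62.  32.  33.] [-81. -13.]
30 148 [-70. -45.  33.] [-79.  -1.]
40 189 [-72. -67. -33.] [-70.   8.]
50 313 [-71. -66. -29.] [-70.  11.]
60 514 [-67. -59. -14.] [-70.  10.]
70 754 [-57. -44. -21.] [-69.   9.]
80 101 [-43. -35. -21.] [-70.  -1.]
90 122 [-43. -35. -22.] [-71.   1.]
```

The foot leans past balance (about 40° beyond vertical) and the finger pressure is what holds it. Lifting will let it fall onto its foot.

>>> move_arm(
  deltas=[0, 0, 0, 0, 0, -0.5, 0, 0, 0, 0, 0, 0, -1.5, 0, 0, 0, 0, 0, 0, -3, 0, 0, 0, 0, 0, 0, -4, 0, 0, 0, 0, 0, 0, -4, 0],
)

```text
time: 4.7
tool_pos: [0.6374, -0.0958, 0.1153]
ee_rot: [3.139, -0.004, 0.431]
wrist_force: [0.1, -1.0, 0.7]
width: 0.0473
finger_force: 0.0
```

```bash
python3 - <<'E'
from h import *
st();tilt()
B=prof('scene');S=prof('side')
cv2.imwrite('pics/c6.png',np.hstack([cv2.resize(S['image'][180:350,170:370],(400,340)),cv2.resize(B['image'][90:260,150:350],(400,340))])[:,:,::-1])
E
```

```text
t 4.7 jig [-32.9 -35.1 115.3] yaw-29 24.7 rp [179.8  -0.2] F [ 0.1 -1.   0.7] w 0.0473
s 74.6 z 115.3
20 80 [-43.  13.  19.] [-67.  11.]
30 153 [-38.   4.  11.] [-72.  11.]
40 429 [-32.  -2.   8.] [-71.   9.]
50 194 [-27. -16.  -5.] [-70.   7.]
20 460 [-54. -39.  33.] [-78.   7.]
30 406 [-50. -43.  33.] [-76.   7.]
40 647 [-45. -35.   3.] [-71.   9.]
50 572 [-33. -20.  -7.] [-70.   8.]
```

View pics/c6.png

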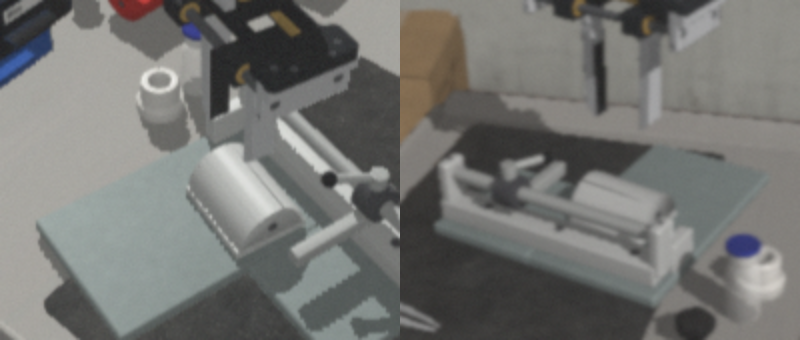

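The block is down on its flat foot, slightly short of the fence (side crop (240,200)). Now I'll go behind it, square the tool and push.

>>> move_arm(
  deltas=[0, 0, -0.03, -2, 0, 0, 0, 0, 0, -0.07, -4.2, 0, 0, 0, 0, 0, -0.07, -4.2, 0, 3, 0, 0, 0, -0.07, -4.2, 0, 6, 0, 0, 0, -0.07, -4.2, 0, 8.3, 0, 0, 0, -0.07, -4.2, 0, 9.3, 0, 0, 0, -0.07, -4.2, 0, 9.3, 0],
)

```text
time: 5.5
tool_pos: [0.5968, -0.1125, 0.0178]
ee_rot: [-3.139, 0.002, 0.501]
wrist_force: [0.4, 0.2, 0.7]
width: 0.0468
finger_force: 0.0
```

```bash
cat >> h.py <<'E'
def foot(n):
    s=snap(n);q=toj(P(s),J);m=(s['depth']>0)&(q[...,0]<.03)&(q[...,0]>-.09)&(abs(q[...,1]+.031)<.055)&(q[...,2]>.04)&(q[...,2]<.056)
    a=q[m];print(n,'top',cv2.minAreaRect((a[:,:2]*1000).astype(np.float32)),(np.percentile(a[:,:2],[1,99],axis=0)*1000).round(1).tolist(),'zmax',a[:,2].max());return s
E
python3 - <<'E'
from h import *
st(); foot('scene')
E
```

```text
t 5.5 jig [-76.6 -30.3  17.8] yaw-29 28.7 rp [-1.799e+02  1.000e-01] F [0.4 0.2 0.7] w 0.0468
scene top ((-37.25600051879883, -30.957923889160156), (83.5605697631836, 94.1988525390625), 87.56685638427734) [[-82.1, -71.3], [8.2, 9.6]] zmax 0.055975286042604266
```

>>> move_arm(
  deltas=[0, 0, 0, 0.8, 0, -0.2, 0, 0, 0, 0, 1.5, 0, -0.2, 0, 0, 0, 0, 2.0, 0, -0.2, 0, 0, 0, 0, 2.5, 0, -0.2, 0, 0, 0, 0, 3.0, 0, -0.2, 0, 0, 0, 0, 3.3, 0, -0.2, 0, 0, 0, 0, 3.4, 0, -0.2, 0],
)

```text
time: 6.25
tool_pos: [0.6281, -0.0972, 0.0231]
ee_rot: [3.14, 0.001, 0.501]
wrist_force: [-4.9, -2.1, 5.8]
width: 0.0468
finger_force: 3.6
```

>>> move_arm(
  deltas=[0, 0, 0, 0.1, 0, 0, 0, 0, 0, 0, 0.2, 0, 0, 0],
)

```text
time: 6.45
tool_pos: [0.6296, -0.0964, 0.0231]
ee_rot: [3.14, 0.001, 0.501]
wrist_force: [-4.6, -2.3, 6.7]
width: 0.0471
finger_force: 3.5
```

```bash
python3 - <<'E'
from h import *
st()
E
```

```text
t 6.45 jig [-40.1 -31.8  23.1] yaw-29 28.7 rp [1.799e+02 1.000e-01] F [-4.6 -2.3  6.7] w 0.0471
```

>>> move_arm(
  deltas=[0, 0, 0, -0.6, 0, 0, 0, 0, 0, 0, -0.8, 0, 0.2, 0, 0, 0, 0, -0.8, 0, 0.4, 0, 0, 0, 0, -0.8, 0, 0.4, 0],
)

```text
time: 6.85
tool_pos: [0.6218, -0.099, 0.0164]
ee_rot: [-3.14, 0.001, 0.501]
wrist_force: [0.1, -0.9, 0.1]
width: 0.0469
finger_force: 0.0
```

>>> move_arm(
  deltas=[0, 0, 0, 0.4, 0, 0, 0, 0, 0, 0, 0.6, 0, 0, 0, 0, 0, 0, 0.8, 0, 0, 0, 0, 0, 0, 0.9, 0, 0, 0, 0, 0, 0, 1.0, 0, 0, 0],
)

```text
time: 7.35
tool_pos: [0.6266, -0.0967, 0.017]
ee_rot: [-3.14, 0.012, 0.5]
wrist_force: [-12.7, -5.0, 6.7]
width: 0.0472
finger_force: 7.0
```

```bash
python3 - <<'E'
from h import *
st();S=snap('side');B=snap('scene');W=snap('wrist')
for s in(S,B):
    q=toj(P(s),J);m=(s['depth']>0)&(abs(q[...,1]+.03)<.025)&(q[...,2]>.018)&(q[...,2]<.06)&(abs(q[...,0])<.04);a=q[m]
    for z in range(18,56,4):
        k=a[(a[:,2]*1000>=z)&(a[:,2]*1000<z+4)]
        if len(k)>5:print(z,len(k),(np.percentile(k[:,0],[2,50,98])*1000).round(0))
save(W,'w6.png')
cv2.imwrite('pics/c7.png',np.hstack([cv2.resize(S['image'][180:350,200:400],(400,340)),cv2.resize(B['image'][120:250,150:320],(400,306))[:340] if 0 else cv2.resize(B['image'][110:260,150:326],(400,340))])[:,:,::-1])
E
```

```text
t 7.35 jig [-42.8 -30.8  17. ] yaw-29 28.7 rp [-179.9    0.7] F [-12.7  -5.    6.7] w 0.0472
18 31 [-39. -34. -31.]
22 30 [-38. -32. -31.]
26 22 [-38. -31. -30.]
30 14 [-38. -31. -29.]
34 10 [-39. -30. -27.]
26 15 [27. 29. 30.]
30 75 [27. 31. 40.]
34 21 [-38.  37.  40.]
42 33 [-33.  17.  19.]
46 136 [-32.  11.  19.]
50 132 [-34.   3.  13.]
```

View pics/c7.png

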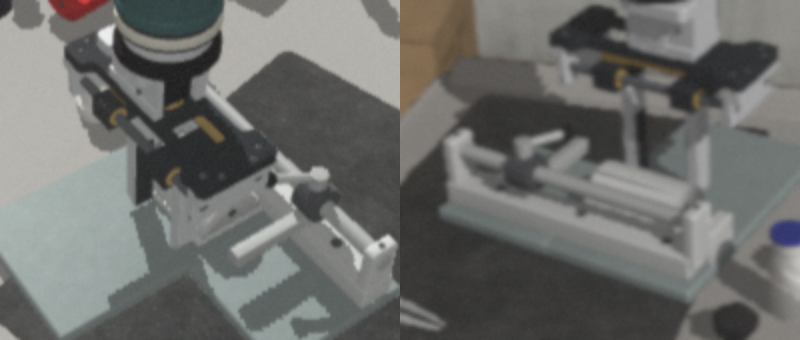

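Push stalls at 13.6 N with the block against the fence. Backing off, closing the fingers and measuring the arm and lever.

>>> move_arm(
  deltas=[0, 0, 0, -0.5, 0, 0, 0, 0, 0, 0, -1.5, 0, 0, 0, 0, 0, 0, -1.5, 0, -3, 0.5, 0, 0, 0, -1.5, 0, -7, 1, 0, 0, 0, -1, 0, -11, 1, 0, 0, 0, 0, 2, -13, 1, 0, 0, 0, 1.5, 4, -13, 1, 0, 0, 0, 1.5, 4, -13, 1],
)

```text
time: 8.3
tool_pos: [0.6658, -0.1237, 0.1482]
ee_rot: [3.139, -0.003, 0.5]
wrist_force: [-0.5, -0.5, 0.1]
width: 0.0024
finger_force: 0.0
```

```bash
cat >> h.py <<'E'
def coll(s):
    ok=s['depth']>0;q=toj(P(s),J)
    a=q[ok&(q[...,2]>.040)&(q[...,2]<.056)&(q[...,0]>-.03)&(q[...,0]<.02)&(q[...,1]>-.16)&(q[...,1]<-.073)]
    l=q[ok&(q[...,2]>.079)&(q[...,2]<.096)&(q[...,0]>-.01)&(q[...,0]<.07)&(q[...,1]>-.17)&(q[...,1]<.0)]
    if len(a):print('arm y',(np.percentile(a[:,1],[2,50,98])*1000).round(1),'x',(a[:,0].min()*1000).round(1),len(a),'z',a[:,2].max().round(4))
    if len(l):print('lever',(np.percentile(l,[2,50,98],axis=0)*1000).round(1).tolist(),'tip',(l[l[:,0]<l[:,0].min()+.012].mean(0)*1000).round(1),len(l),l[:,2].max().round(4))
E
python3 - <<'E'
from h import *
for n in('side1.npz','scene1.npz'):coll(load(n))
st();W=snap('wrist');coll(W)
for n in('side','scene'):coll(snap(n))
B=foot('scene');save(W,'w7.png')
E
```

```text
arm y [-116.  -112.6 -103.8] x -30.0 292 z 0.0534
lever [[8.0, -116.9, 80.1], [33.0, -103.4, 87.4], [50.4, -87.6, 91.0]] tip [ 12.5 -92.1  87.8] 229 0.0925
arm y [-115.4 -105.5 -102.8] x -29.3 131 z 0.0517
lever [[13.0, -115.0, 79.4], [36.7, -100.6, 86.0], [55.7, -85.2, 89.8]] tip [ 18.6 -88.9  85.9] 146 0.0911
t 8.3 jig [-21.4 -73.2 148.2] yaw-29 28.7 rp [179.9  -0.2] F [-0.5 -0.5  0.1] w 0.0024
arm y [-116.  -109.6 -104.2] x -30.0 858 z 0.0537
lever [[10.6, -116.1, 85.7], [34.5, -102.5, 89.3], [53.2, -86.1, 91.8]] tip [ 15.3 -90.8  89.8] 964 0.0929
arm y [-116.1 -112.6 -103.8] x -30.0 290 z 0.0539
lever [[8.4, -116.7, 79.9], [33.4, -103.3, 87.4], [51.3, -87.2, 90.5]] tip [ 12.7 -92.   87.8] 230 0.0929
arm y [-114.6 -105.8 -103. ] x -29.6 130 z 0.0513
lever [[14.1, -114.8, 79.3], [37.1, -101.0, 85.4], [56.6, -85.4, 89.8]] tip [ 18.8 -88.9  85.7] 151 0.0903
scene top ((0.9249248504638672, -28.872676849365234), (38.30202865600586, 82.0109634399414), 0.07121749967336655) [[-15.3, -68.2], [19.6, 11.5]] zmax 0.053656055797170366
```

View pics/w7.png

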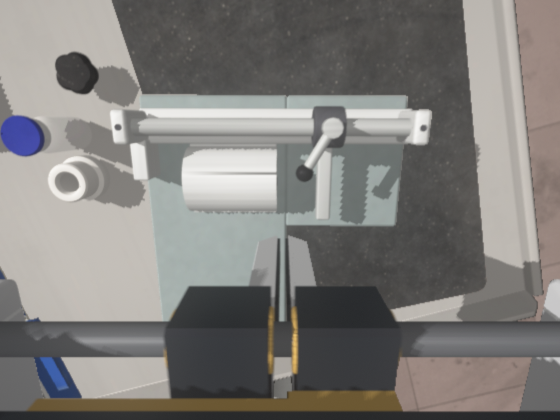

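The picture shows the block square against the fence at (230,178), the arm at (323,185), and the lever ball at (304,173) on the end-stop side, so tight. I'll go to the +y side of the ball and swing it to -y.

>>> move_arm(
  deltas=[0, 0, 0, 1.8, -0.7, 0, 1, 0, 0, 0, 3.4, -1.3, 0, 1, 0, 0, 0, 3.4, -1.3, 3.5, 1, 0, 0, 0, 3.4, -1.3, 6, 1, 0, 0, 0, 3.4, -1.3, 6.8, 1, 0, 0, 0, 3.4, -1.3, 6.8, 1],
)

```text
time: 9.1
tool_pos: [0.6865, -0.0933, 0.0774]
ee_rot: [-3.139, 0.003, 0.502]
wrist_force: [0.2, -0.0, -0.0]
width: 0.0006
finger_force: 0.0
```

>>> move_arm(
  deltas=[0, 0, 0, 0, 0.6, 0, 1, 0, 0, 0, 0, 1.2, 0, 1, 0, 0, 0, 0, 1.8, 0, 1, 0, 0, 0, 0, 2.4, 0, 1, 0, 0, 0, 0, 3.0, 0, 1, 0, 0, 0, 0, 3.6, 0, 1, 0, 0, 0, 0, 4.2, 0, 1, 0, 0, 0, 0, 4.6, 0, 1],
)

```text
time: 9.9
tool_pos: [0.7103, -0.1355, 0.0797]
ee_rot: [3.141, -0.002, 0.501]
wrist_force: [-0.0, 2.3, 1.3]
width: 0.0006
finger_force: 1.3
```

```bash
python3 - <<'E'
from h import *
st()
for n in('wrist','side','scene'):coll(snap(n))
E
```

```text
t 9.9 jig [  12.  -104.9   79.7] yaw-29 28.7 rp [ 1.8e+02 -1.0e-01] F [-0.   2.3  1.3] w 0.0006
arm y [-115.5 -109.4 -104.7] x 7.7 228 z 0.0532
lever [[9.1, -126.6, 82.7], [29.6, -113.5, 89.3], [53.7, -97.0, 94.9]] tip [  12.9 -123.6   90.2] 1834 0.096
arm y [-116.1 -112.5 -103.9] x -30.0 298 z 0.0537
lever [[1.0, -127.9, 80.4], [15.6, -115.7, 88.1], [51.0, -95.9, 95.4]] tip [   4.9 -113.8   88.9] 304 0.0959
arm y [-114.5 -105.7 -102.8] x -29.1 130 z 0.0519
lever [[7.2, -124.0, 80.0], [23.3, -108.1, 87.3], [55.2, -93.2, 95.9]] tip [ 10.5 -97.8  90.4] 188 0.096
```

>>> move_arm(
  deltas=[0, 0, 0, 0, 0.3, 0, 1, 0, 0, 0, 0, 0.6, 0, 1, 0, 0, 0, 0, 0.75, 0, 1],
)

```text
time: 10.35
tool_pos: [0.7128, -0.1414, 0.0793]
ee_rot: [-3.141, 0.0, 0.501]
wrist_force: [0.2, 1.9, 0.8]
width: 0.0004
finger_force: 1.0
```

```bash
python3 - <<'E'
from h import *
st()
for n in('wrist','side'):coll(snap(n))
E
```

```text
t 10.35 jig [  11.4 -111.3   79.3] yaw-29 28.7 rp [-180.    0.] F [0.2 1.9 0.8] w 0.0004
arm y [-115.7 -110.4 -104.3] x 8.1 267 z 0.0538
lever [[11.8, -133.6, 82.2], [29.9, -116.0, 89.3], [53.7, -103.3, 94.6]] tip [  18.2 -120.7   89.7] 1937 0.0959
arm y [-116.2 -112.7 -103.7] x -29.9 292 z 0.0538
lever [[0.6, -134.3, 81.0], [15.9, -117.6, 88.4], [50.9, -102.4, 95.3]] tip [   4.2 -118.    89.1] 299 0.0959
```

>>> move_arm(
  deltas=[0, 0, 0, 0, 0.15, 0, 1, 0, 0, 0, 0, 0.25, 0, 1],
)

```text
time: 10.65
tool_pos: [0.7141, -0.1437, 0.0795]
ee_rot: [-3.141, -0.0, 0.501]
wrist_force: [-0.2, 4.1, 1.2]
width: 0.0009
finger_force: 1.6
```

```bash
python3 - <<'E'
from h import *
st()
for n in('wrist','side'):coll(snap(n))
E
```

```text
t 10.65 jig [  11.4 -113.9   79.5] yaw-29 28.7 rp [-180.   -0.] F [-0.2  4.1  1.2] w 0.0009
arm y [-115.6 -110.3 -104.9] x 8.0 262 z 0.0532
lever [[13.2, -135.8, 82.2], [30.7, -117.0, 89.3], [53.6, -104.2, 94.8]] tip [  18.9 -123.    89.8] 1937 0.096
arm y [-116.1 -112.6 -104.3] x -29.6 292 z 0.0526
lever [[0.6, -136.5, 81.3], [15.4, -119.3, 88.3], [51.4, -103.6, 95.5]] tip [   4.3 -119.6   88.7] 291 0.096
```

>>> move_arm(
  deltas=[0, 0, 0, 0, -0.8, 0, 1, 0, 0, 0, 0, -0.8, -3, 1, 0, 0, 0, -1.5, 0, -4, 1, 0, 0, 0, -2.7, 2.8, -4, 1, 0, 0, 0, -2.7, 2.8, 0, 1, 0, 0, 0, -2.7, 2.8, 3.5, 1, 0, 0, 0, -2.7, 2.8, 4.5, 1, 0, 0, 0, -2.7, 2.8, 4.5, 1],
)

```text
time: 11.55
tool_pos: [0.7018, -0.1819, 0.0319]
ee_rot: [-3.139, 0.004, 0.5]
wrist_force: [0.1, -0.5, 0.3]
width: 0.0007
finger_force: 0.0
```

```bash
python3 - <<'E'
from h import *
st()
for n in('wrist','scene'):coll(snap(n))
E
```

```text
t 11.55 jig [ -17.8 -141.6   31.9] yaw-29 28.6 rp [-179.8    0.2] F [ 0.1 -0.5  0.3] w 0.0007
arm y [-151.9 -112.3 -104.8] x -30.0 2680 z 0.0559
lever [[-9.0, -152.2, 80.4], [30.0, -122.7, 89.1], [53.1, -104.9, 92.3]] tip [  -8.4 -142.4   86.1] 4285 0.096
arm y [-145.3 -111.  -103.2] x -29.7 205 z 0.0559
lever [[-8.8, -154.8, 79.3], [17.3, -130.6, 86.6], [55.7, -103.1, 95.1]] tip [  -6.4 -141.7   87.4] 197 0.0956
```

>>> move_arm(
  deltas=[0, 0, 0, 0, -0.6, 0, 1, 0, 0, 0, 0, -1.1, 0, 1, 0, 0, 0, 0, -1.6, 0, 1, 0, 0, 0, 0, -2.2, 0, 1, 0, 0, 0, 0, -2.8, 0, 1, 0, 0, 0, 0, -3.4, 0, 1, 0, 0, 0, 0, -4.0, 0, 1, 0, 0, 0, 0, -4.5, 0, 1],
)

```text
time: 12.45
tool_pos: [0.6844, -0.144, 0.0367]
ee_rot: [3.134, -0.004, 0.5]
wrist_force: [4.7, -4.9, 0.5]
width: 0.0005
finger_force: 3.2
```

```bash
python3 - <<'E'
from h import *
st()
for n in('wrist','scene'):coll(snap(n))
foot('scene')
E
```

```text
t 12.45 jig [ -14.8 -100.    36.7] yaw-29 28.7 rp [179.5  -0.2] F [ 4.7 -4.9  0.5] w 0.0005
arm y [-109.5  -83.3  -76.8] x -29.8 2148 z 0.056
lever [[-7.2, -110.7, 80.4], [26.6, -93.9, 89.2], [52.9, -77.2, 94.7]] tip [  -5.9 -100.3   87.8] 4118 0.096
arm y [-110.   -84.1  -74.7] x -29.7 206 z 0.0559
lever [[-7.8, -110.4, 79.2], [16.7, -92.6, 86.6], [55.2, -74.6, 95.1]] tip [ -4.9 -97.   87.3] 208 0.096
scene top ((-2.1451797485351562, -37.29994201660156), (99.82296752929688, 49.585880279541016), 85.64302062988281) [[-27.9, -85.1], [19.3, 11.5]] zmax 0.05322985304277983
```

>>> move_arm(
  deltas=[0, 0, 0, 0, -0.5, 0, 1, 0, 0, 0, 0, -1.0, 0, 1, 0, 0, 0, 0, -1.5, 0, 1, 0, 0, 0, 0, -2.0, 0, 1, 0, 0, 0, 0, -2.5, 0, 1, 0, 0, 0, 0, -2.9, 0, 1, 0, 0, 0, 0, -3.2, 0, 1],
)

```text
time: 13.3
tool_pos: [0.6694, -0.1163, 0.0367]
ee_rot: [3.134, -0.004, 0.5]
wrist_force: [5.4, -5.7, 1.2]
width: 0.0009
finger_force: 4.0
```

```bash
python3 - <<'E'
from h import *
st()
foot('scene')
E
```

```text
t 13.3 jig [-14.7 -68.4  36.7] yaw-29 28.7 rp [179.5  -0.2] F [ 5.4 -5.7  1.2] w 0.0009
scene top ((0.2662801742553711, -28.13634490966797), (108.2570571899414, 51.165252685546875), 77.6689224243164) [[-27.2, -78.2], [20.3, 22.6]] zmax 0.055641043122801825
```

>>> move_arm(
  deltas=[0, 0, 0, 0, -0.2, 0, 1, 0, 0, 0, 0, -0.4, 0, 1],
)

```text
time: 13.55
tool_pos: [0.6676, -0.113, 0.0366]
ee_rot: [3.133, -0.004, 0.5]
wrist_force: [4.1, -7.1, 0.5]
width: 0.0005
finger_force: 4.0
```

>>> move_arm(
  deltas=[0, 0, 0, 0, -0.1, 0, 1, 0, 0, 0, 0, -0.2, 0, 1],
)

```text
time: 13.75
tool_pos: [0.6666, -0.1112, 0.0367]
ee_rot: [3.133, -0.004, 0.5]
wrist_force: [5.0, -5.2, 1.1]
width: 0.0004
finger_force: 4.0
```

```bash
python3 - <<'E'
from h import *
st()
E
```

```text
t 13.75 jig [-14.7 -62.6  36.7] yaw-29 28.6 rp [179.5  -0.2] F [ 5.  -5.2  1.1] w 0.0004
```

>>> move_arm(
  deltas=[0, 0, 0, 0, -0.15, 0, 1, 0, 0, 0, 0, -0.25, 0, 1],
)

```text
time: 13.95
tool_pos: [0.6664, -0.1107, 0.0367]
ee_rot: [3.129, -0.004, 0.5]
wrist_force: [7.5, -10.6, -1.4]
width: 0.0005
finger_force: 6.6
```

```bash
python3 - <<'E'
from h import *
st()
for n in('side','scene','wrist'):
    s=snap(n);ok=s['depth']>0;q=toj(P(s),J)
    a=q[ok&(q[...,2]>.039)&(q[...,2]<.055)&(abs(q[...,0])<.018)&(abs(q[...,1])<.06)]
    print(n,'top y',(np.percentile(a[:,1],[.5,2,50,98,99.5])*1000).round(1))
    e=q[ok&(q[...,2]>.0425)&(q[...,2]<.05)&(q[...,0]>.003)&(q[...,0]<.03)&(q[...,1]>.03)&(q[...,1]<.08)]
    if len(e):print('stop y',(np.percentile(e[:,1],[1,5,50])*1000).round(1),len(e))
    save(s,n+'8.png')
w=s['image'];cv2.imwrite('pics/c8.png',cv2.resize(w[80:260],(800,257))[:,:,::-1])
E
```

```text
t 13.95 jig [-14.7 -62.1  36.7] yaw-29 28.6 rp [179.3  -0.3] F [  7.5 -10.6  -1.4] w 0.0005
side top y [-39.  -33.2   8.6  53.1  55. ]
stop y [47.6 48.2 51.7] 22
scene top y [-59.4 -56.1  -3.   53.6  54.9]
stop y [40.4 40.6 48. ] 51
wrist top y [-56.9 -50.1  -2.8  50.   53.3]
stop y [30.5 32.  46. ] 1547
```

View pics/c8.png

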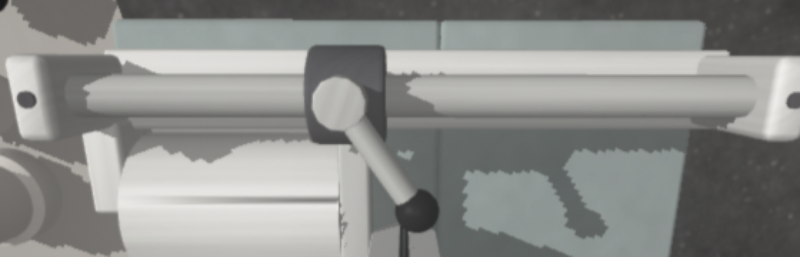

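Block is home: the arm touches it at (340,200) and it meets the stop at (118,200). The force rose to 13 N with no further motion. One small extra push, then I'll retreat and go behind the lever ball at (417,210).

>>> move_arm(
  deltas=[0, 0, 0, 0, -0.1, 0, 1, 0, 0, 0, 0, -0.1, 0, 1],
)

```text
time: 14.3
tool_pos: [0.6664, -0.1107, 0.0368]
ee_rot: [3.128, -0.005, 0.499]
wrist_force: [8.4, -11.4, -2.2]
width: 0.0005
finger_force: 6.9
```

>>> move_arm(
  deltas=[0, 0, 0, 0, 0.6, 0, 1, 0, 0, 0, 0, 1.5, 0, 1, 0, 0, 0, 0, 3.3, -3, 1, 0, 0, 0, 0, 3.3, -7, 1, 0, 0, 0, 2.8, 3.3, -7, 1, 0, 0, 0, 2.8, 3.3, -4.3, 1, 0, 0, 0, 2.8, 3.3, -4.3, 1],
)

```text
time: 15.0
tool_pos: [0.7002, -0.1195, 0.0728]
ee_rot: [-3.135, 0.006, 0.502]
wrist_force: [-0.5, -0.2, -0.6]
width: 0.0005
finger_force: 0.0
```

```bash
cat >> h.py <<'E'
def lev(n):
    s=snap(n);ok=s['depth']>0;p=P(s);q=toj(p,J);im=s['image'].astype(int)
    m=ok&(im.max(-1)<70)&(q[...,2]>.078)&(q[...,2]<.095)&(q[...,0]>-.005)&(q[...,0]<.028)&(q[...,1]<.0)&(q[...,1]>-.15)
    a=q[m];print(n,'ball',(np.median(a,0)*1000).round(1) if len(a) else None,len(a))
    b=q[ok&(q[...,2]>.039)&(q[...,2]<.0535)&(q[...,0]>-.028)&(q[...,0]<-.01)&(q[...,1]>-.07)&(q[...,1]<-.03)]
    if len(b):print('arm y',(np.percentile(b[:,1],[1,50,99])*1000).round(1))
    return s
E
python3 - <<'E'
from h import *
st()
lev('wrist');lev('side')
E
```

```text
t 15.0 jig [ 10.8 -86.1  72.8] yaw-29 28.8 rp [-179.6    0.4] F [-0.5 -0.2 -0.6] w 0.0005
wrist ball [ 17.1 -68.2  90.2] 331
arm y [-50.7 -43.2 -30.4]
side ball None 0
arm y [-51.5 -44.5 -30.2]
```

>>> move_arm(
  deltas=[0, 0, 0, 0, 0, 0, 1],
)

```text
time: 15.2
tool_pos: [0.7024, -0.121, 0.0778]
ee_rot: [-3.141, 0.0, 0.501]
wrist_force: [-0.8, 0.1, -0.1]
width: 0.0003
finger_force: 0.0
```

```bash
python3 - <<'E'
from h import *
st()
lev('wrist')
E
```

```text
t 15.2 jig [ 12.  -88.5  77.8] yaw-29 28.7 rp [-180.    0.] F [-0.8  0.1 -0.1] w 0.0003
wrist ball [ 16.9 -68.2  90.4] 297
arm y [-50.7 -43.2 -30.4]
```

>>> move_arm(
  deltas=[0, 0, 0, 0, -0.6, 0, 1, 0, 0, 0, 0, -1.2, 0, 1, 0, 0, 0, 0, -1.8, 0, 1, 0, 0, 0, 0, -2.4, 0, 1, 0, 0, 0, 0, -3.0, 0, 1, 0, 0, 0, 0, -3.5, 0, 1, 0, 0, 0, 0, -3.9, 0, 1, 0, 0, 0, 0, -4.1, 0, 1],
)

```text
time: 16.05
tool_pos: [0.6834, -0.0843, 0.0776]
ee_rot: [3.141, -0.001, 0.501]
wrist_force: [0.9, -0.7, 0.6]
width: 0.0007
finger_force: 0.9
```

```bash
python3 - <<'E'
from h import *
st()
lev('wrist')
E
```

```text
t 16.05 jig [ 12.9 -47.1  77.6] yaw-29 28.7 rp [ 1.8e+02 -1.0e-01] F [ 0.9 -0.7  0.6] w 0.0007
wrist ball [ 12.4 -30.6  91.1] 130
```

>>> move_arm(
  deltas=[0, 0, 0, 0, -0.2, 0, 1, 0, 0, 0, 0, -0.3, 0, 1],
)

```text
time: 16.3
tool_pos: [0.6817, -0.0824, 0.0776]
ee_rot: [3.141, -0.0, 0.501]
wrist_force: [1.8, -2.4, 0.2]
width: 0.0006
finger_force: 0.9
```

>>> move_arm(
  deltas=[0, 0, 0, 0, -0.1, 0, 1, 0, 0, 0, 0, -0.2, 0, 1],
)

```text
time: 16.5
tool_pos: [0.6806, -0.0808, 0.0775]
ee_rot: [3.142, -0.0, 0.501]
wrist_force: [0.7, -1.5, 0.6]
width: 0.0003
finger_force: 0.9
```

```bash
python3 - <<'E'
from h import *
st()
lev('wrist')
E
```

```text
t 16.5 jig [ 12.2 -42.7  77.5] yaw-29 28.7 rp [180.  -0.] F [ 0.7 -1.5  0.6] w 0.0003
wrist ball [ 14.7 -26.8  91.2] 114
```

>>> move_arm(
  deltas=[0, 0, 0, 0, -0.1, 0, 1, 0, 0, 0, 0, -0.15, 0, 1],
)

```text
time: 16.75
tool_pos: [0.6798, -0.0795, 0.0774]
ee_rot: [3.141, 0.0, 0.501]
wrist_force: [0.2, -1.8, 0.3]
width: 0.0009
finger_force: 1.1
```

>>> move_arm(
  deltas=[0, 0, 0, 0, -0.1, 0, 1, 0, 0, 0, 0, -0.1, 0, 1],
)

```text
time: 16.95
tool_pos: [0.6795, -0.0792, 0.0776]
ee_rot: [3.14, 0.0, 0.501]
wrist_force: [1.1, -3.8, 0.4]
width: 0.0006
finger_force: 1.6
```

```bash
python3 - <<'E'
from h import *
st()
lev('wrist')
E
```

```text
t 16.95 jig [ 12.  -40.8  77.6] yaw-29 28.7 rp [179.9   0. ] F [ 1.1 -3.8  0.4] w 0.0006
wrist ball [ 15.3 -25.4  91.3] 98
```

>>> move_arm(
  deltas=[0, 0, 0, 0, 0.8, 0, 1, 0, 0, 0, 0, 2, 0, 1, 0, 0, 0, 0, 2, -3, 1, 0, 0, 0, -2, 2, -7, 1, 0, 0, 0, -5, 2, -9, 0.5, 0, 0, 0, -5, 2, -9, 0, 0, 0, 0, -5, 2, -9, 0],
)

```text
time: 17.7
tool_pos: [0.6454, -0.1203, 0.1678]
ee_rot: [-3.141, -0.001, 0.5]
wrist_force: [0.1, 0.7, -0.5]
width: 0.0213
finger_force: 0.0
```

```bash
python3 - <<'E'
from h import *
st()
W=lev('wrist');lev('side');B=snap('scene');S=snap('side')
s=W;ok=s['depth']>0;q=toj(P(s),J)
a=q[ok&(q[...,2]>.079)&(q[...,2]<.094)&(q[...,0]>.012)&(q[...,0]<.037)&(q[...,1]>-.09)&(q[...,1]<.01)]
l=cv2.fitLine((a[:,:2]*1000).astype(np.float32),cv2.DIST_HUBER,0,.01,.01).ravel();print('lever dir',np.degrees(np.arctan2(l[1],l[0])))
cv2.imwrite('pics/c9.png',np.vstack([cv2.resize(W['image'],(560,420))[60:300],cv2.resize(B['image'][110:280,130:410],(560,340))])[:,:,::-1])
E
```

```text
t 17.7 jig [-37.6 -60.4 167.8] yaw-29 28.6 rp [-1.8e+02 -1.0e-01] F [ 0.1  0.7 -0.5] w 0.0213
wrist ball [ 14.4 -25.9  90.4] 54
arm y [-50.6 -41.6 -30.3]
side ball [ 12.5 -24.8  88.7] 35
arm y [-51.  -43.7 -30.5]
lever dir -38.109203
```

View pics/c9.png

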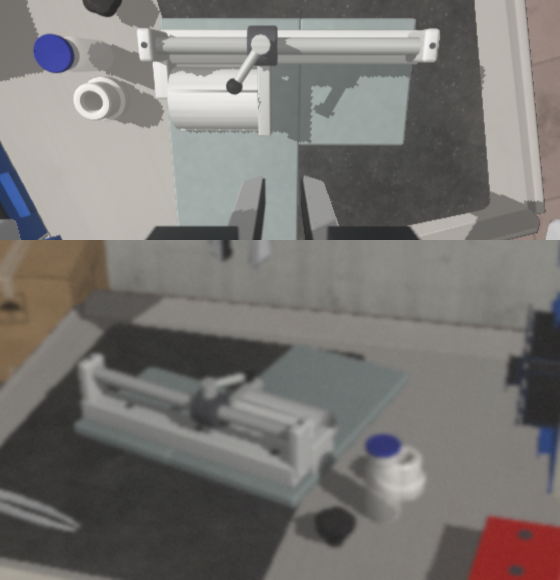

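The pictures show the block at (215,100), home against the fence, end stop and arm. The lever ball at (234,86) is back on the end-stop side, tight. The die, vial and knob stand as before, and the gripper is clear.

```bash
python3 -c "
from bench import robot
print(robot.close_job())"
```

```text
the job is handed in; nothing more can be done
None
```

I handed the job in at about 18 s of the 51 s: the block is on its foot, square to the fence and home against the end stop, the collar is tightened, the die, vial and knob stand as before, and the gripper touches nothing. The hand-in returned no verdict.

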